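# Unhook the chocolate mould from its barbed hook and rack it

### The job

Take the white chocolate mould off the barbed display hook: raise it a little, tilt its top back toward the post and feel it gently out over the barb without forcing it or dropping it. Then stand it upright in the slot of the wooden rack, down on the slot's floor, and let go; leave the box, the tin and the ribbon spool where they are.

Things in the scene. Friction and masses are not known exactly. Their poses are not given: they have to be found in the camera images.
- stand: Black display hook stand, fixed to the bench. Origin: centre of its foot's underside. Foot 110 x 110 x 14 mm; there a 14 mm round post rises to a black clamp collar 24 x 22 mm, its top 130 mm above the bench, thumb screw on +x. The prong leaves along own -y (see prong_root), its plain tail 15 to 65 mm to +y. Steel does not give: contact force rises some 20 N per mm: touch slowly.
- prong_root (a point): Where the prong's centre line crosses the post's axis, 120 mm above the bench; axes as the stand. Level 7 mm round steel prong toward own -y, then bent up 60 deg from level for 20 mm, still outward, to a red ball 10 mm across: the barb. The prong was slid in its clamp and locked: the bend lies anywhere 76 to 126 mm out from here, not reported; find it by feel.
- mould_mid (a point): Centre of the white rigid chocolate mould and of its slot. Plate 60 wide (own x), 8 thick (own y), 120 mm tall (own z, up), about 80 g. Slot 24 wide x 16 high runs through in y. It hangs, slot's upper edge on the prong, 42 to 58 mm from the post, facing along the prong, this point 4.5 mm below the prong's centre line. Right way up, an untilted slot cannot pass the barb at any height.
- mould_top (a point): Middle of the mould's top edge, 60 mm above its centre. Grip the plain upper part from above across the 8 mm; keep fingertips 12 mm or more above the slot, clear of the barb. Tilted 30 deg about own x (half the bend; top to the post, bottom out) the slot has 1.6 mm spare over and under prong and barb. Slid out so, its upper edge meets the slope with the slot's centre 1.7 mm past the bend.
- rack_floor (a point): Centre of the floor of the slot in the light wooden rack, fixed to the bench. Rack 100 x 60 x 45 mm high with one upright slot: 68 mm long (own x), 16 mm wide (own y), 35 mm deep, floor 10 mm above the bench. When the mould stands in it, the mould's centre is 60 mm above this point.
- ballotin: Closed wine-red card box, 67 x 93 x 46 mm, bystander; origin: centre of its underside.
- tin: Round pastille tin, wine-red with a gold lid, 70 mm across, 36 mm high, bystander; origin: centre of its underside.
- spool: Ribbon spool of pink ribbon lying flat, about 70 mm across, with a tail, 25 mm high, overall 92 x 116 mm, bystander; origin on its underside, the spool's axis at (11, 23) mm from it.
Not all that is in view belongs to the job. Of the things like the part that bears mould_mid, leave any that is red; of the rest the smaller one is meant.

How it is judged (in metres and radians):
On the way:
1. the mould is off the hook: its centre is more than 160 mm from the post, seen from above (horizontal distance between mould_mid and stand above 0.16 m), for 0.2 s.
At the end, for the whole second after the job is handed in: The mould stands at rest in the rack's slot, slot-floor deep (its centre 52 to 64 mm above the slot's floor and within 18 mm of its middle seen from above), upright within 0.3 rad, along the slot within 0.3 rad (horizontal distance between mould_mid and rack_floor below 0.018 m and z of mould_mid in the frame of rack_floor between 0.052 and 0.064 m and angle between mould_mid's own z axis and vertical below 0.3 rad and angle between the x axis of mould_mid and the x axis of rack_floor, either way round below 0.3 rad and linear speed of mould below 0.02 m/s); the robot touches nothing.
It fails at once if the mould is forced against the hook (more than 12 N) (contact force between mould and stand above 12 N).
It fails at once if the mould is dropped onto the bench (its centre below 40 mm) (height (world z) of mould_mid below 0.04 m).
It fails at once if the box, the tin or the ribbon spool is moved more than 20 mm (distance of any of ballotin, tin, spool from where it was at the start of the episode above 0.02 m).
It also fails if it takes over 64 s, if anything falls off the work surface, if the arm or the gripper's body presses on something with over 40 N, if the wrist force passes 120 N, or if a joint passes its speed limit or range.

### The arm

A 6-joint arm with a two-finger parallel gripper is mounted at the origin on a cart in front of the work surface, level with it; the furniture and walls round the work are solid. World frame = base frame: x ahead of the robot, y to its left, z up, the work surface at z = 0. Lengths are in m, angles in degrees, forces in N, time in s.
With the tool pointing down it reaches from about 0.25 to 0.725 m from the base axis. Payload 9.7 kg.
Tool frame: the origin (TCP) lies on the centre line of the jaws, within the pads' length; the fingertips stand bot.nose_length ahead of it and the grasp point (between the pads) lies 11 mm behind it (bot.nose_length is the distance from the TCP to the fingertips, in m); z points along the fingers, y is the line along which they close (so a half turn about z gives the same grasp; the last joint's range is limited). The gripper opens to 85 mm and grips with 20 to 120 N. Pads are 22 mm wide; open, the fingers measure 114 mm over their backs; the gripper's body (76 mm by 85 mm) begins 54 mm behind the grasp point. The pads swing forward as they close: fully open they stand 13 mm farther back than shut.
Start: joints at [65.718, 4.979, 10.078, 95.1, 0, 90], TCP at [0.226, 0.501, 0.239] pointing down, gripper open.
Joint ranges: [-179.16, 179.16], [-48.56, 103.87], [-65.8, 70.77], [-126.05, 130.52], [-82.76, 87.17], [-180, 180]. Speed limits (degrees/s): [127.2, 127.2, 147.25, 180, 180, 180].

### API

Orientations are given as [roll, pitch, yaw] about the fixed x, y, z axes, in that order (R = Rz(yaw) Ry(pitch) Rx(roll)).
In Python, from workcell import bot gives the robot as it stands. The module is installed in compiled form; this text tells all that it offers.
- The arm moves only by the shell command python3 -m inch 'ROWS' [OPENING] [FORCE]. ROWS is JSON, a list of rows, each a list of 4 numbers: the shift along the world's x, y, z in cm, then the turn about the world's z in degrees. A call has exactly 8 rows; each row is the pose to reach, as a shift and turn from the pose commanded when the call began; what a row does not reach only later rows make up. A row lasts 1/8 s, in which the tool goes at most 62.5 mm and 10.7 degrees, less where a joint would pass 70% of its speed; a pose out of reach is approached as far as the arm can. A call with a gripper value outside its range is refused whole. OPENING is the finger opening in cm, from 0 to 8.54, set as the call begins (- or left out, the last holds). The fingers move at their own pace and stop on an object; FORCE is the grip in N (left out, the last holds). Time passes only in rows, so rows that repeat a pose let the fingers close, or fill a call up. It gives the time, the measured TCP pose, the force, the opening and the grip force at its end, in the units of the state.
- bot.get_obs(): the state, without advancing time (a new reading comes with each control period).
- bot.camera(name): name is "scene" or "top" or "wrist"; returns a dict with "img" (480x640x3 uint8, red, green, blue), "fovy" (degrees; the focal length in pixels is half the picture's height over the tangent of half this angle, whatever the lens; pixels are square), "cx", "cy" (the principal point, pixels), "dist" ([k1, k2, p1, p2, k3] as OpenCV has them; the pictures are not rectified), "R" (3x3) and "t" (3): a world point X has camera coordinates R X + t; the wrist camera has in their place "mount" (4x4, takes a point from camera to tool coordinates, whose origin is the TCP and whose axes are the flange's). Camera axes: x right, y down, z forward; pixel columns grow to the right and rows downward; lengths in m; the calibration is good to about 2 mm. A picture is of the moment at which its call begins: read the wrist's pose just before it. There is no depth.
- bot.job_done(): hands the job in; it is judged then, once.
Trained networks look in a picture, given as the dict that the camera call returned (one of the last four; its "shot" number tells which), for a name from the list of things; names that differ only in an ending like _2 or _b are one class to them, and where a whole thing is asked for, a point or a joint stands for the part that bears it (a point fixed in the world has none). Each returns a list of dicts, best first, with "score" (0 to 1); they miss things now and then, are a little off and sometimes report something else, mostly with a low value. They report only what shows in the picture. A call takes as long as a camera call. They do not tell look-alikes from the thing itself.
- bot.find_in(thing, picture): "point" ([column, row] in pixels, amid what is visible of it).
- bot.landmark_of(thing, picture): "point" ([column, row] in pixels: a listed point, or the origin of a listed thing).
The state is a dict: "time": time; "q": joint angles; "qd": joint speeds; "joint_efforts": joint torques, N m; "ee_pos": TCP position; "tcp_rot": TCP orientation; "wrist_force": force on the tool from outside, world axes, zero at the start; "torque": the same for the moment, N m; "opening": finger opening in m; "grasp_force": force on a finger pad.
Only numpy, scipy, OpenCV 4.12 (cv2) and the standard library are available. Lean on these libraries where they do the work, as an engineer would, in place of code of your own. Each camera call takes 0.05 s, during which the arm holds its last target. There are 200 camera calls.

## Working session

There is one attempt and no reset: what is moved stays moved. The work goes in short steps, Python scripts to look and compute and a shell command to move; the robot and the scene stay as the last step left them, time stands still between calls to the robot, and variables do not carry over. Pictures are saved under pics/ and viewed, at most 10 in all, crops included, and the job is handed in when it is done.

```bash
mkdir -p pics
cat > h.py <<'E'
import numpy as np, cv2
from workcell import bot
from scipy.spatial.transform import Rotation as Ro
def K(c):
    f=240/np.tan(np.radians(c['fovy'])/2); return np.array([[f,0,c['cx']],[0,f,c['cy']],[0,0,1]])
def pose(c,o=None):
    if 'R' in c: return np.array(c['R']),np.array(c['t'])
    T=np.eye(4);T[:3,:3]=Ro.from_euler('xyz',o['tcp_rot'],degrees=True).as_matrix();T[:3,3]=o['ee_pos']
    M=np.linalg.inv(T@np.array(c['mount']));return M[:3,:3],M[:3,3]
def ray(c,p,o=None):
    R,t=pose(c,o);u=cv2.undistortPoints(np.array([[p]],float),K(c),np.array(c['dist'],float))[0,0]
    d=R.T@np.array([u[0],u[1],1]);return -R.T@t,d/np.linalg.norm(d)
def atz(c,p,z,o=None):
    a,d=ray(c,p,o);return a+d*(z-a[2])/d[2]
def tri(rs):
    A=sum(np.eye(3)-np.outer(d,d) for a,d in rs);b=sum((np.eye(3)-np.outer(d,d))@a for a,d in rs)
    x=np.linalg.solve(A,b);return x,[float(np.linalg.norm((np.eye(3)-np.outer(d,d))@(x-a))) for a,d in rs]
def proj(c,X,o=None):
    R,t=pose(c,o);return cv2.projectPoints(np.array(X,float).reshape(-1,1,3),cv2.Rodrigues(R)[0],t,K(c),np.array(c['dist'],float))[0][:,0]
def save(c,n): cv2.imwrite('pics/'+n+'.png',c['img'][:,:,::-1])
E
python3 - <<'E'
from h import *
np.set_printoptions(precision=3,suppress=True)
print(bot.nose_length,{k:v for k,v in bot.get_obs().items()})
cs={n:bot.camera(n) for n in('scene','top')}
for n,c in cs.items():
    save(c,n)
    for t in ['stand','prong_root','mould_mid','mould_top','rack_floor','ballotin','tin','spool']:
        print(n,t,[(np.round(d['point'],1).tolist(),round(d['score'],2)) for d in bot.landmark_of(t,c)[:5]])
cv2.imwrite('pics/both.png',cv2.resize(np.hstack([cs['scene']['img'],cs['top']['img']])[:,:,::-1],(800,300)))
E
```

```text
0.008 {'time': 0.0, 'q': array([65.717,  5.013, 10.034, 95.1  ,  0.001, 90.001]), 'qd': array([ 0.071, -0.037, -0.027,  0.106, -0.034,  0.075]), 'joint_efforts': array([  0.002, -52.039,  46.481,   0.016,   0.   ,   0.   ]), 'ee_pos': array([0.226, 0.501, 0.239]), 'tcp_rot': array([-179.921,   -0.001,  155.716]), 'wrist_force': array([0.27 , 0.31 , 0.287]), 'torque': array([ 0.011, -0.027, -0.013]), 'grasp_force': 0.0, 'opening': 0.0854980946997874}
scene stand [([341.5, 277.5], 0.97)]
scene prong_root [([338.5, 245.0], 0.81), ([352.0, 242.9], 0.24)]
scene mould_mid [([353.9, 242.6], 0.93), ([220.0, 341.8], 0.91), ([436.3, 240.0], 0.74), ([355.9, 225.2], 0.59)]
scene mould_top [([217.7, 327.6], 0.79), ([355.5, 225.8], 0.71), ([441.7, 216.9], 0.66)]
scene rack_floor [([401.8, 229.3], 0.73)]
scene ballotin [([361.4, 223.1], 0.96)]
scene tin [([332.3, 309.8], 0.82)]
scene spool [([410.0, 278.0], 0.76)]
top stand [([325.1, 263.8], 0.92)]
top prong_root [([322.9, 253.4], 0.57)]
top mould_mid [([169.2, 302.3], 0.71), ([345.0, 254.4], 0.67), ([435.8, 284.7], 0.66)]
top mould_top [([439.6, 285.1], 0.83), ([345.4, 248.1], 0.7), ([160.4, 302.0], 0.6)]
top rack_floor [([424.1, 231.8], 0.92), ([326.5, 255.6], 0.68)]
top ballotin [([384.7, 206.5], 0.7), ([391.6, 301.4], 0.49)]
top tin [([293.7, 300.0], 0.91)]
top spool [([391.7, 301.2], 0.88)]
```

View pics/scene.png

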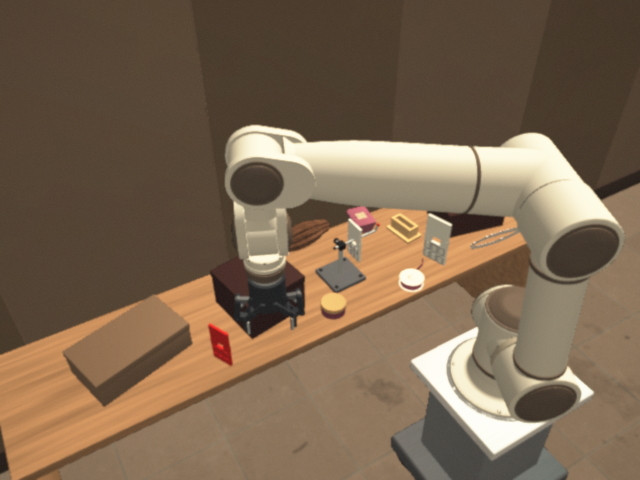

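View pics/top.png

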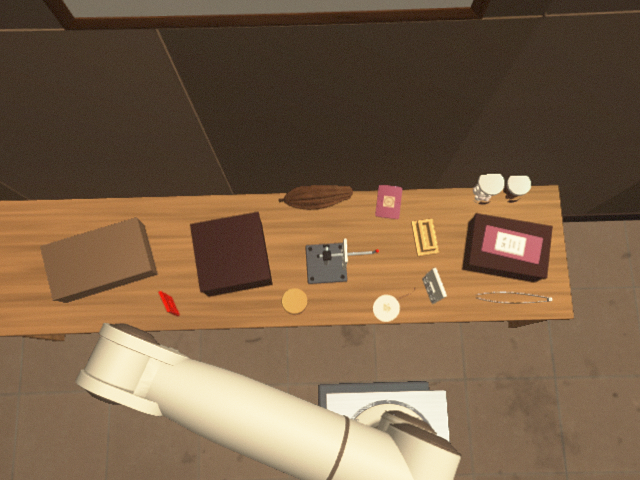

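The things that could be the mould are a red one at scene (220,342), which is excluded by colour, a big grey-white one at scene (437,240) / top (436,286), and the white one on the hook at scene (354,242) / top (345,254). The smaller white one on the hook is the one meant. I'll confirm it in a crop and measure.

Run:
```python
from h import *
np.set_printoptions(precision=4,suppress=True)
s=bot.camera('scene');t=bot.camera('top')
for n,a,b in [('mid',(353.9,242.6),(345,254.4)),('top',(355.5,225.5),(345.4,248.1)),('root',(338.5,245),(322.9,253.4)),('rack',(401.8,229.3),(424.1,231.8)),('stand',(341.5,277.5),(325.1,263.8)),('big',(436.3,240),(435.8,284.7))]:
    print(n,*tri([ray(s,a),ray(t,b)]))
for n,p,z in [('stand',(325.1,263.8),0),('root',(322.9,253.4),.12),('mid',(345,254.4),.1155),('mtop',(345.4,248.1),.1755),('ball',(377,251),.14),('rack',(424.1,231.8),.01),('tin',(293.7,300),0),('spool',(391.7,301.2),0),('box',(384.7,206.5),0)]: print(n,atz(t,p,z))
c=cv2.resize(t['img'][180:320,290:460],(800,659))[:600,:,::-1];cv2.imwrite('pics/topcrop.png',c)
```

```text
mid [0.5051 0.0977 0.1048] [0.00024487505451859925, 0.0002448750545185796]
top [0.5071 0.097  0.1668] [0.0030033165449689825, 0.0030033165449689396]
root [0.5043 0.1538 0.1221] [0.0025411672707995755, 0.0025411672707995833]
rack [ 0.5816 -0.1353  0.0014] [0.0028028353369070284, 0.002802835336907047]
stand [ 0.499   0.1457 -0.004 ] [0.0032088920474031804, 0.003208892047403329]
big [ 0.4236 -0.1413  0.0681] [0.0005474548540942663, 0.0005474548540943393]
stand [0.5003 0.1483 0.    ]
root [0.5063 0.1557 0.12  ]
mid [0.5029 0.0981 0.1155]
mtop [0.5072 0.0998 0.1755]
ball [0.5045 0.017  0.14  ]
rack [ 0.5814 -0.1315  0.01  ]
tin [0.4016 0.2382 0.    ]
spool [ 0.3905 -0.0314  0.    ]
box [ 0.6609 -0.0266  0.    ]
```

View pics/topcrop.png

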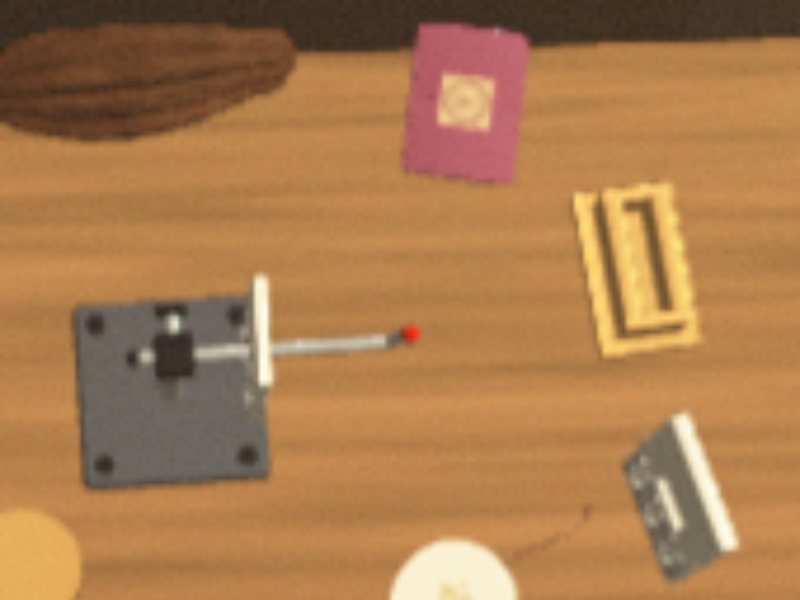

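The crop shows the smaller white mould on the prong, edge-on at crop (263,330). The prong runs right to the red barb at (410,334), and the rack slot is at (640,268). I'm moving to a hover above the mould.

```bash
python3 -m inch '[[2,-4,4,-10],[6,-9,5,-20],[10,-14,5,-30],[14,-19,5,-40],[18,-25,5,-50],[22,-31,5,-60],[26,-36,5,-62],[28,-40,5,-62]]'; python3 -m inch '[[0,0,0,0],[0,0,0,0],[0,0,0,0],[0,0,0,0],[0,0,0,0],[0,0,0,0],[0,0,0,0],[0,0,0,0]]'
python3 - <<'E'
from h import *
np.set_printoptions(precision=4,suppress=True)
o=bot.get_obs();w=bot.camera('wrist');save(w,'w1');t=bot.camera('top');s=bot.camera('scene')
print(o['ee_pos'],o['tcp_rot'],o['time'],o['q'],np.array(w['mount']))
for c,n in((w,'w'),(t,'t'),(s,'s')):
  for k in('mould_mid','mould_top','prong_root','stand','rack_floor'):
    print(n,k,[(np.round(d['point'],1).tolist(),round(d['score'],2)) for d in bot.landmark_of(k,c)[:3]])
def ctr(c,m):
    n,l,st,ce=cv2.connectedComponentsWithStats(m.astype(np.uint8));return [(st[i,4],ce[i].round(1).tolist()) for i in range(1,n) if st[i,4]>3]
for c in(w,t,s):
    i=c['img'].astype(int);print(ctr(c,(i[...,0]>110)&(i[...,1]<60)&(i[...,2]<60)))
E
```

```text
time: 2.0
ee_pos: [0.5032, 0.1063, 0.2893]
tcp_rot: [180.0, -0.0, 93.7]
wrist_force: [0.8, 0.6, -0.3]
opening: 0.0853
grasp_force: 0.0
time: 3.0
ee_pos: [0.5021, 0.1082, 0.2893]
tcp_rot: [-180.0, 0.0, 93.7]
wrist_force: [-0.5, -0.5, -0.4]
opening: 0.0855
grasp_force: 0.0
[0.5021 0.1082 0.2893] [-179.9994    0.0004   93.7184] 3.0 [ 12.1582   1.4026  11.9666 100.5646  -0.0003  98.4398] [[-0.0001 -0.9504 -0.3109  0.08  ]
 [ 1.     -0.0001 -0.     -0.0007]
 [ 0.     -0.3109  0.9504 -0.1349]
 [ 0.      0.      0.      1.    ]]
w mould_mid [([242.8, 394.4], 0.9), ([325.7, 223.3], 0.65), ([323.9, 173.5], 0.3)]
w mould_top [([321.2, 246.8], 0.88)]
w prong_root [([322.9, 174.8], 0.86)]
w stand [([325.5, 162.5], 0.94), ([354.0, 364.6], 0.36)]
w rack_floor [([354.8, 362.7], 0.76)]
t mould_mid [([432.9, 284.5], 0.93), ([169.6, 304.4], 0.69), ([325.5, 253.4], 0.3)]
t mould_top [([438.6, 282.7], 0.94), ([166.1, 302.2], 0.82), ([387.6, 205.5], 0.23)]
t prong_root [([324.6, 253.4], 0.7)]
t stand [([326.4, 264.3], 0.89)]
t rack_floor [([422.3, 234.1], 0.59), ([324.9, 252.9], 0.36)]
s mould_mid [([220.0, 341.6], 0.94), ([440.0, 239.9], 0.84)]
s mould_top [([215.2, 329.2], 0.9), ([352.6, 225.4], 0.78), ([438.0, 218.5], 0.55)]
s prong_root [([339.7, 242.6], 0.78)]
s stand [([342.8, 276.8], 0.81)]
s rack_floor [([402.5, 227.8], 0.84)]
[(np.int32(30), [320.1, 316.2])]
[(np.int32(216), [168.8, 303.5])]
[(np.int32(510), [220.3, 344.5])]
```

View pics/w1.png

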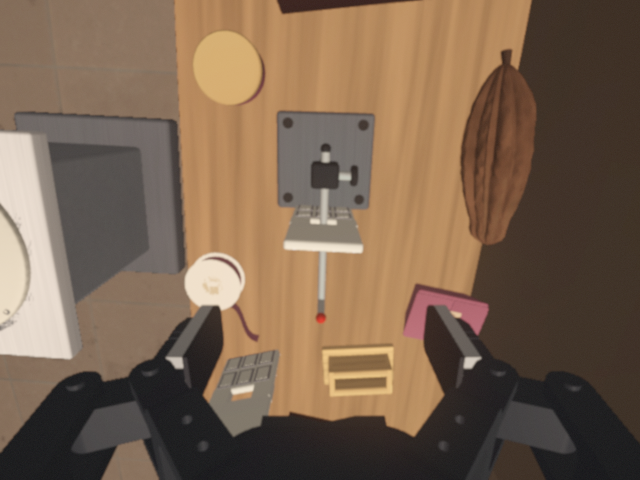

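The wrist view shows the mould's top edge at (322,246), the collar at (325,175), the prong running down to the red ball at (321,317), and the rack at (358,370). Next I'll compute positions from these.

Run:
```python
from h import *
np.set_printoptions(precision=4,suppress=True)
o=bot.get_obs();w=bot.camera('wrist')
for n,p,z in [('root/collar top',(325,176),.130),('mouldtop L',(285,246.5),.1755),('mouldtop R',(362,248.5),.1755),('mtop',(321.2,246.8),.1755),('tail',(325.5,149),.12),('prong out',(322.5,299),.1235),('ball',(320.1,316.2),.138),('footTL',(277.5,111),.014),('footTR',(375,114),.014),('footBR',(370.5,209),.014),('footBL',(278,207.5),.014),('rackTL',(322,347),.045),('rackTR',(393,346),.045),('rackBL',(329,396),.045),('rackBR',(391.5,393.5),.045)]: print(n,atz(w,p,z,o))
i=w['img'];cv2.imwrite('pics/w2.png',cv2.resize(i[320:420,290:420,::-1],(780,600),interpolation=2));cv2.imwrite('pics/w3.png',cv2.resize(i[100:330,260:400,::-1],(365,600),interpolation=2))
```

```text
root/collar top [0.5005 0.1473 0.13  ]
mouldtop L [0.4734 0.0992 0.1755]
mouldtop R [0.5311 0.1014 0.1755]
mtop [0.5005 0.1008 0.1755]
tail [0.4995 0.1685 0.12  ]
prong out [0.5059 0.0299 0.1235]
ball [0.5044 0.0197 0.138 ]
footTL [0.4452 0.1991 0.014 ]
footTR [0.5527 0.203  0.014 ]
footBR [0.559  0.0957 0.014 ]
footBL [0.4486 0.0903 0.014 ]
rackTL [ 0.5121 -0.0791  0.045 ]
rackTR [ 0.6017 -0.072   0.045 ]
rackBL [ 0.5264 -0.1556  0.045 ]
rackBR [ 0.6095 -0.1464  0.045 ]
```

View pics/w3.png

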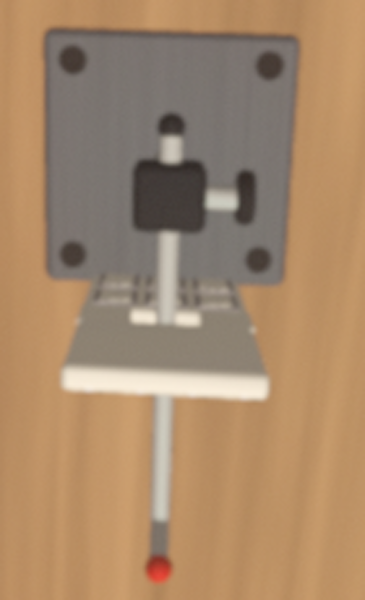

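```bash
python3 -m inch '[[0,-0.4,-2,-1.5],[0,-0.8,-4,-1.5],[0,-0.8,-6,-1.5],[0,-0.8,-8,-1.5],[0,-0.8,-9.5,-1.5],[0,-0.8,-11,-1.5],[0,-0.8,-12,-1.5],[0,-0.8,-12.1,-1.5]]'; python3 -m inch '[[0,0,0,0],[0,0,0,0],[0,0,0,0],[0,0,0,0],[0,0,0,0],[0,0,0,0],[0,0,0,0],[0,0,0,0]]' 5.5 20
python3 - <<'E'
from h import *
o=bot.get_obs();print(o['ee_pos'],o['tcp_rot'],o['wrist_force'],o['opening'],o['grasp_force'])
w=bot.camera('wrist');s=bot.camera('scene')
cv2.imwrite('pics/g1.png',np.hstack([cv2.resize(w['img'],(400,300)),cv2.resize(s['img'][200:290,300:420],(400,300))])[:,:,::-1])
E
```

```text
time: 4.95
ee_pos: [0.5019, 0.1002, 0.1677]
tcp_rot: [-180.0, 0.0, 92.2]
wrist_force: [-0.4, -0.1, 0.2]
opening: 0.0853
grasp_force: 0.0
time: 5.95
ee_pos: [0.5024, 0.1003, 0.1689]
tcp_rot: [179.9, -0.0, 92.2]
wrist_force: [0.1, -0.1, 6.4]
opening: 0.0595
grasp_force: 21.6
[0.50241303 0.10027258 0.16892388] [ 1.79933017e+02 -1.23219453e-02  9.22223213e+01] [ 0.05668042 -0.1097995   6.40999281] 0.05951773662175341 21.56043380498886
```

View pics/g1.png

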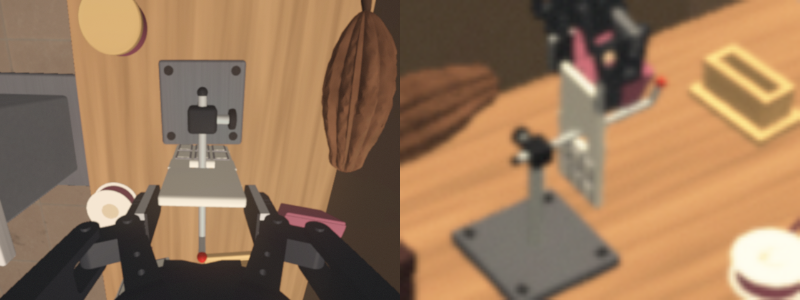

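```bash
python3 -m inch '[[0,0,0.1,0],[0,0,0.25,0],[0,0.2,0.25,0],[0,0.7,0.25,0],[-0.05,1.3,0.25,0],[-0.1,1.9,0.25,0],[-0.1,2.4,0.25,0],[-0.1,2.6,0.25,0]]'; python3 -m inch '[[0,0,0,0],[0,0.03,0,0],[0,0.07,0,0],[0,0.11,0,0],[0,0.15,0,0],[0,0.19,0,0],[0,0.23,0,0],[0,0.26,0,0]]'; python3 -c "
from workcell import bot;o=bot.get_obs();print(o['ee_pos'],o['wrist_force'],o['torque'])"
```

```text
time: 7.05
ee_pos: [0.5011, 0.1266, 0.1708]
tcp_rot: [-180.0, -0.0, 92.2]
wrist_force: [0.7, -0.2, -0.4]
opening: 0.0593
grasp_force: 21.7
time: 8.05
ee_pos: [0.5012, 0.1288, 0.1708]
tcp_rot: [180.0, 0.0, 92.2]
wrist_force: [-0.2, -0.3, -0.5]
opening: 0.0587
grasp_force: 21.7
[0.50115334 0.12881439 0.1707628 ] [-0.17843654 -0.26954064 -0.50376781] [-0.05287068 -0.04392022 -0.02566482]
```

```bash
python3 -m inch '[[0,0.03,0,0],[0,0.06,0,0],[0,0.09,0,0],[0,0.12,0,0],[0,0.15,0,0],[0,0.18,0,0],[0,0.2,0,0],[0,0.22,0,0]]'
```

```text
time: 9.05
ee_pos: [0.5011, 0.131, 0.1708]
tcp_rot: [-180.0, -0.0, 92.2]
wrist_force: [0.1, -0.4, -0.8]
opening: 0.0589
grasp_force: 21.7
```

```bash
python3 -m inch '[[0,0.02,0,0],[0,0.04,0,0],[0,0.06,0,0],[0,0.08,0,0],[0,0.1,0,0],[0,0.11,0,0],[0,0.12,0,0],[0,0.13,0,0]]'
```

```text
time: 10.05
ee_pos: [0.5012, 0.1323, 0.1708]
tcp_rot: [180.0, 0.0, 92.2]
wrist_force: [0.4, -0.7, 0.4]
opening: 0.0592
grasp_force: 21.7
```

```bash
python3 -m inch '[[0,0.03,0,0],[0,0.06,0,0],[0,0.09,0,0],[0,0.12,0,0],[0,0.15,0,0],[0,0.17,0,0],[0,0.19,0,0],[0,0.2,0,0]]'; python3 -c "
from workcell import bot;o=bot.get_obs();print(o['wrist_force'],o['torque'])"
```

```text
time: 11.05
ee_pos: [0.5011, 0.1342, 0.1708]
tcp_rot: [180.0, 0.0, 92.2]
wrist_force: [-0.5, -3.4, 0.1]
opening: 0.059
grasp_force: 21.8
[-0.47740732 -3.40417123  0.07675722] [-0.59623929  0.07373687  0.07608374]
```

```bash
python3 -m inch '[[0,0.01,0,0],[0,0.02,0,0],[0,0.03,0,0],[0,0.04,0,0],[0,0.05,0,0],[0,0.06,0,0],[0,0.07,0,0],[0,0.08,0,0]]'; python3 -c "
from workcell import bot;o=bot.get_obs();print(o['wrist_force'],o['torque'])"
```

```text
time: 12.05
ee_pos: [0.5011, 0.1351, 0.1708]
tcp_rot: [-180.0, 0.0, 92.2]
wrist_force: [-0.4, -3.5, 0.7]
opening: 0.0593
grasp_force: 21.8
[-0.35382274 -3.46842001  0.68381704] [-6.53754757e-01  4.76178861e-02  3.99937944e-04]
```

```bash
python3 -m inch '[[0,0.04,0,0],[0,0.09,0,0],[0,0.14,0,0],[0,0.2,0,0],[-0.01,0.27,0,0],[-0.01,0.34,0,0],[-0.02,0.42,0,0],[-0.02,0.5,0,0]]'; python3 -c "
from workcell import bot;o=bot.get_obs();print(o['wrist_force'],o['torque'])"
```

```text
time: 13.05
ee_pos: [0.501, 0.1401, 0.1707]
tcp_rot: [180.0, 0.0, 92.2]
wrist_force: [0.4, -1.7, 0.6]
opening: 0.0592
grasp_force: 21.8
[ 0.4164909  -1.72804771  0.59686887] [-0.62418698 -0.15390418  0.06861453]
```

```bash
python3 -m inch '[[0,0.08,-0.01,0],[0,0.16,-0.03,0],[0,0.24,-0.05,0],[-0.01,0.32,-0.07,0],[-0.01,0.4,-0.1,0],[-0.01,0.48,-0.13,0],[-0.02,0.56,-0.15,0],[-0.02,0.63,-0.17,0]]'; python3 -c "
from h import *
o=bot.get_obs();print(o['wrist_force'],o['torque']);w=bot.camera('wrist');s=bot.camera('scene')
cv2.imwrite('pics/g2.png',np.hstack([cv2.resize(w['img'],(400,300)),cv2.resize(s['img'][200:290,300:420],(400,300))])[:,:,::-1])"
```

```text
time: 14.05
ee_pos: [0.5008, 0.1465, 0.1691]
tcp_rot: [180.0, -0.0, 92.2]
wrist_force: [1.3, -2.3, 1.2]
opening: 0.0591
grasp_force: 22.3
[ 1.25685081 -2.33047036  1.24186641] [-0.55866292 -0.18185475  0.05012127]
```

View pics/g2.png

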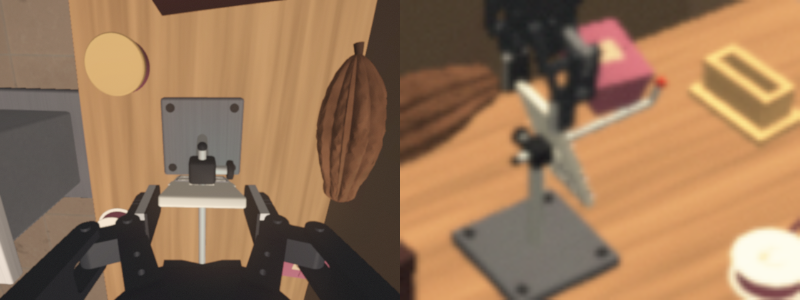

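```bash
python3 -m inch '[[0,0.07,-0.02,0],[0,0.14,-0.05,0],[0,0.21,-0.08,0],[-0.01,0.28,-0.11,0],[-0.01,0.35,-0.14,0],[-0.01,0.42,-0.18,0],[-0.02,0.5,-0.21,0],[-0.02,0.57,-0.25,0]]'; python3 -c "
from h import *
o=bot.get_obs();print(o['wrist_force'],o['torque'],o['ee_pos']);w=bot.camera('wrist');s=bot.camera('scene');save(w,'g3w');save(s,'g3s')
print([ (n,bot.landmark_of(k,c)[:3]) for n,c in(('w',w),('s',s)) for k in('mould_mid','mould_top')])
cv2.imwrite('pics/g3.png',np.hstack([cv2.resize(w['img'][200:360,200:440],(400,300)),cv2.resize(s['img'][210:280,320:400],(400,300),interpolation=2)])[:,:,::-1])"
```

```text
time: 15.15
ee_pos: [0.5006, 0.1521, 0.1666]
tcp_rot: [180.0, -0.0, 92.2]
wrist_force: [-0.3, -2.1, 2.5]
opening: 0.0591
grasp_force: 22.9
[-0.3386853  -2.13868319  2.51857866] [-0.52564347 -0.01852518  0.03813865] [0.50055247 0.15212804 0.16659242]
[('w', [{'point': [325.3, 310.0], 'score': 0.75}, {'point': [200.6, 111.4], 'score': 0.33}]), ('w', [{'point': [322.7, 324.7], 'score': 0.9}]), ('s', [{'point': [220.1, 345.5], 'score': 0.84}, {'point': [438.5, 241.9], 'score': 0.8}, {'point': [341.6, 243.1], 'score': 0.67}]), ('s', [{'point': [438.8, 216.9], 'score': 0.61}, {'point': [214.2, 328.2], 'score': 0.59}, {'point': [339.5, 234.2], 'score': 0.49}])]
```

View pics/g3.png

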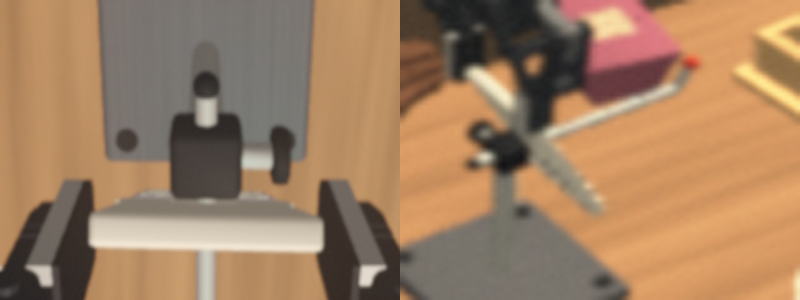

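```bash
python3 -c "
from h import *
np.set_printoptions(precision=1,suppress=True)
s=bot.camera('scene');ps=np.radians(2.2);ex=np.array([np.cos(ps),np.sin(ps),0]);out=np.array([np.sin(ps),-np.cos(ps),0]);Z=np.array([0,0,1.]);r=np.array([.5005,.1485,0])
print('ball',proj(s,r+out*.127+Z*.137),'collar',proj(s,r+Z*.12))
for th in(20,25,30,35):
    a=np.radians(th);Mz=.120;v=(.130-Mz+.004*np.sin(a))/np.cos(a);sd=.012+.004*np.cos(a)+v*np.sin(a)
    M=r+out*sd+Z*Mz;e=-out*np.sin(a)+Z*np.cos(a);n=out*np.cos(a)+Z*np.sin(a)
    print(th,*[proj(s,M+x*.03*ex-.06*e+k*.004*n)[0] for x in(-1,1) for k in(-1,1)],'top',*[proj(s,M-.03*ex+.06*e+k*.004*n)[0] for k in(-1,1)])
i=cv2.cvtColor(s['img'],cv2.COLOR_RGB2HSV)
g=s['img'].astype(int);m=(g.max(2)-g.min(2)<45)&(g.min(2)>110);m[:, :325]=0;m[:,375:]=0;m[:215]=0;m[275:]=0
n,l,st,ce=cv2.connectedComponentsWithStats(m.astype(np.uint8));print(st,ce)
"
```

```text
ball [[376.4 225.1]] collar [[339.9 245.5]]
20 [356.1 261.9] [358.3 260.2] [344.2 250.3] [346.3 248.7] top [345.1 236.9] [347.4 235.1]
25 [357.9 260.6] [360.  258.8] [345.9 249.1] [348.  247.4] top [344. 238.] [346.2 236.1]
30 [359.6 259.3] [361.7 257.4] [347.6 247.8] [349.6 245.9] top [343.  239.2] [345.2 237.1]
35 [361.4 257.9] [363.3 255.8] [349.4 246.4] [351.2 244.4] top [342.2 240.4] [344.2 238.2]
[[     0      0    640    480 307032]
 [   351    215      4      2      6]
 [   333    226     11     10     31]
 [   347    230     28     29    114]
 [   335    245      4      3      8]
 [   354    267      1      1      1]
 [   343    269      6      4      7]
 [   351    269      1      1      1]] [[319.5 239.5]
 [352.8 215.3]
 [338.4 231.3]
 [356.4 243.4]
 [336.5 246.1]
 [354.  267. ]
 [345.4 270.9]
 [351.  269. ]]
```

```bash
python3 -m inch '[[0,0.03,0.02,0],[0,0.06,0.04,0],[0,0.09,0.04,0],[0,0.12,0.04,0],[0,0.15,0.04,0],[0,0.15,0.04,0],[0,0.1,0.04,0],[0,0,0.04,0]]'; python3 -m inch '[[0,-0.1,0,0],[0,-0.2,0,0],[0,-0.3,0,0],[0.01,-0.4,0,0],[0.02,-0.5,0,0],[0.03,-0.6,0,0],[0.03,-0.7,0,0],[0.04,-0.8,0,0]]';python3 -c "
from h import *
o=bot.get_obs();print(o['wrist_force'],o['torque'],o['ee_pos'])"
```

```text
time: 16.5
ee_pos: [0.5005, 0.1523, 0.1672]
tcp_rot: [180.0, -0.0, 92.2]
wrist_force: [-0.4, -1.6, 1.8]
opening: 0.0588
grasp_force: 22.8
time: 17.5
ee_pos: [0.5009, 0.144, 0.167]
tcp_rot: [180.0, -0.0, 92.2]
wrist_force: [-0.3, -0.0, -0.6]
opening: 0.0589
grasp_force: 22.6
[-0.26634503 -0.02025682 -0.56879213] [0.03293639 0.03510772 0.01837206] [0.50094104 0.14403034 0.1669908 ]
```

```bash
python3 -m inch '[[0,-0.3,0,0],[0.02,-0.8,0,0],[0.05,-1.4,0,0],[0.08,-2,0,0],[0.1,-2.6,0,0],[0.12,-3.2,0,0],[0.15,-3.8,0,0],[0.16,-4.2,0,0]]'; python3 -m inch '[[0.01,-0.3,0,0],[0.03,-0.8,0,0],[0.05,-1.4,0,0],[0.08,-2,0,0],[0.1,-2.6,0,0],[0.12,-3.1,0,0],[0.14,-3.5,0,0],[0.15,-3.8,0,0]]';python3 -c "
from h import *
o=bot.get_obs();print(o['wrist_force'],o['torque'],o['ee_pos']);w=bot.camera('wrist');s=bot.camera('scene')
cv2.imwrite('pics/g4.png',np.hstack([cv2.resize(w['img'][150:390,160:480],(400,300)),cv2.resize(s['img'][200:275,330:430],(400,300),interpolation=2)])[:,:,::-1])"
```

```text
time: 18.5
ee_pos: [0.5026, 0.1017, 0.167]
tcp_rot: [180.0, 0.0, 92.2]
wrist_force: [0.6, -0.3, -1.6]
opening: 0.059
grasp_force: 22.6
time: 19.5
ee_pos: [0.5041, 0.0638, 0.167]
tcp_rot: [180.0, 0.0, 92.2]
wrist_force: [-0.1, 0.7, -1.1]
opening: 0.059
grasp_force: 22.6
[-0.07011012  0.67788329 -1.07439632] [ 0.03280429 -0.02601627 -0.02670347] [0.50406293 0.06382602 0.16698895]
```

View pics/g4.png

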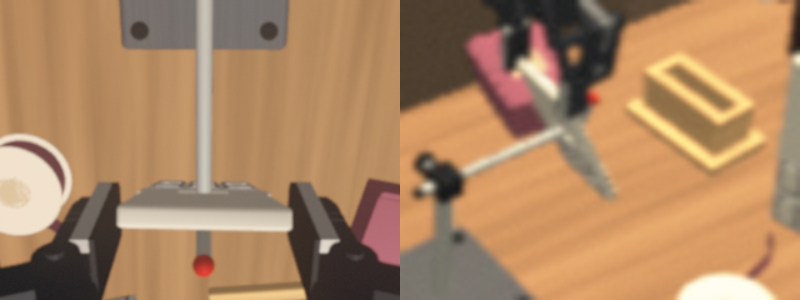

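The mould is tilted and sliding freely, and it's near the barb. From here I go slowly and feel for the slope.

```bash
python3 -m inch '[[0,-0.06,0,0],[0,-0.12,0,0],[0,-0.18,0,0],[0.01,-0.24,0,0],[0.01,-0.3,0,0],[0.01,-0.36,0,0],[0.02,-0.42,0,0],[0.02,-0.46,0,0]]'; python3 -c "
from h import *
o=bot.get_obs();print(o['wrist_force'],o['torque'],o['ee_pos'])"
```

```text
time: 20.6
ee_pos: [0.5043, 0.0594, 0.167]
tcp_rot: [180.0, 0.0, 92.2]
wrist_force: [-0.0, -0.3, 0.1]
opening: 0.0589
grasp_force: 22.6
[-0.00881461 -0.26253244  0.08320972] [ 0.03464301 -0.01240926  0.00192326] [0.50425408 0.05944482 0.16699386]
```

```bash
python3 -m inch '[[0,-0.03,0,0],[0,-0.06,0,0],[0,-0.09,0,0],[0,-0.12,0,0],[0,-0.15,0,0],[0,-0.18,0,0],[0,-0.2,0,0],[0,-0.22,0,0]]'; python3 -c "
from h import *
o=bot.get_obs();print(o['wrist_force'],o['torque'],o['ee_pos'])"
```

```text
time: 21.6
ee_pos: [0.5043, 0.0573, 0.167]
tcp_rot: [180.0, 0.0, 92.2]
wrist_force: [0.4, 0.3, -0.8]
opening: 0.059
grasp_force: 22.6
[ 0.43089456  0.34477599 -0.83757216] [0.03023392 0.00122515 0.03456745] [0.50426016 0.05726977 0.16699211]
```

```bash
python3 -m inch '[[0,-0.03,0,0],[0,-0.06,0,0],[0,-0.09,0,0],[0,-0.12,0,0],[0,-0.14,0,0],[0,-0.16,0,0],[0,-0.18,0,0],[0,-0.2,0,0]]'; python3 -c "
from h import *
o=bot.get_obs();print(o['wrist_force'],o['torque'],o['ee_pos'])"
```

```text
time: 22.6
ee_pos: [0.5042, 0.0553, 0.167]
tcp_rot: [-180.0, -0.0, 92.2]
wrist_force: [0.4, -0.6, -0.2]
opening: 0.0588
grasp_force: 22.6
[ 0.40013113 -0.63630124 -0.23898944] [ 0.02985185 -0.00090752  0.00735772] [0.50422639 0.05526484 0.16697499]
```

```bash
python3 -m inch '[[0,-0.02,0,0],[0,-0.04,0,0],[0,-0.06,0,0],[0,-0.08,0,0],[0,-0.1,0,0],[0,-0.12,0,0],[0,-0.14,0,0],[0,-0.16,0,0]]'; python3 -c "
from h import *
o=bot.get_obs();print(o['wrist_force'],o['torque'],o['ee_pos'])"
```

```text
time: 23.6
ee_pos: [0.5042, 0.0537, 0.167]
tcp_rot: [-180.0, 0.0, 92.2]
wrist_force: [0.0, -0.0, -0.1]
opening: 0.0588
grasp_force: 22.6
[ 0.01730831 -0.02617341 -0.09326608] [-0.00759177 -0.03175842  0.01531163] [0.50422697 0.05366651 0.1669653 ]
```

```bash
python3 -m inch '[[0,-0.02,0,0],[0,-0.04,0,0],[0,-0.06,0,0],[0,-0.08,0,0],[0,-0.1,0,0],[0,-0.12,0,0],[0,-0.14,0,0],[0,-0.16,0,0]]'; python3 -c "
from h import *
o=bot.get_obs();print(o['wrist_force'],o['torque'],o['ee_pos'])"
```

```text
time: 24.6
ee_pos: [0.5042, 0.0521, 0.167]
tcp_rot: [180.0, -0.0, 92.2]
wrist_force: [0.3, 0.1, -1.0]
opening: 0.0592
grasp_force: 22.6
[ 0.26224812  0.07541202 -1.03052369] [ 0.05587407  0.00053171 -0.00028594] [0.5042343  0.05207144 0.16699734]
```

```bash
python3 -m inch '[[0,-0.01,0,0],[0,-0.02,0,0],[0,-0.03,0,0],[0,-0.04,0,0],[0,-0.05,0,0],[0,-0.06,0,0],[0,-0.07,0,0],[0,-0.08,0,0]]'; python3 -c "
from h import *
o=bot.get_obs();print(o['wrist_force'],o['torque'],o['ee_pos'])"
```

```text
time: 25.6
ee_pos: [0.5042, 0.0513, 0.167]
tcp_rot: [180.0, -0.0, 92.2]
wrist_force: [0.7, 0.7, -0.7]
opening: 0.0589
grasp_force: 22.6
[ 0.69148693  0.67290572 -0.74348963] [ 0.17329584  0.03282892 -0.00578592] [0.50423984 0.051313   0.16699374]
```

```bash
python3 -m inch '[[0,0.08,0,0],[0,0.08,0,0],[0,0.06,0.04,0],[0,0.04,0.08,0],[0,0.02,0.11,0],[0,0,0.15,0],[0,-0.02,0.19,0],[0,-0.04,0.23,0]]'; python3 -c "
from h import *
o=bot.get_obs();print(o['wrist_force'],o['torque'],o['ee_pos'])"
```

```text
time: 26.6
ee_pos: [0.5043, 0.0509, 0.1693]
tcp_rot: [180.0, -0.0, 92.2]
wrist_force: [-0.2, -0.2, -0.4]
opening: 0.0588
grasp_force: 22.6
[-0.19454871 -0.21754002 -0.44333829] [-0.04203159 -0.04036128 -0.01212746] [0.50426463 0.0508661  0.16932413]
```

Free. I keep following the slope in small steps.

```bash
python3 -m inch '[[0,-0.02,0.04,0],[0,-0.04,0.08,0],[0,-0.06,0.11,0],[0,-0.09,0.15,0],[0,-0.11,0.19,0],[0,-0.14,0.24,0],[0.01,-0.16,0.28,0],[0.01,-0.18,0.32,0]]'; python3 -c "
from h import *
o=bot.get_obs();print(o['wrist_force'],o['torque'],o['ee_pos'])"
```

```text
time: 27.6
ee_pos: [0.5043, 0.0491, 0.1725]
tcp_rot: [-180.0, -0.0, 92.2]
wrist_force: [-0.5, -0.5, -0.5]
opening: 0.0591
grasp_force: 22.6
[-0.54702079 -0.53149541 -0.49496445] [ 0.04884552 -0.01057632 -0.03087055] [0.50434467 0.0490704  0.17251112]
```

```bash
python3 -m inch '[[0,-0.02,0.03,0],[0,-0.04,0.07,0],[0,-0.06,0.1,0],[0,-0.08,0.14,0],[0,-0.11,0.19,0],[0,-0.14,0.24,0],[0.01,-0.16,0.28,0],[0.01,-0.18,0.32,0]]'; python3 -c "
from h import *
o=bot.get_obs();print(o['wrist_force'],o['torque'],o['ee_pos'])"
```

```text
time: 28.6
ee_pos: [0.5045, 0.0473, 0.1757]
tcp_rot: [180.0, 0.0, 92.2]
wrist_force: [-0.0, 0.3, -0.5]
opening: 0.0586
grasp_force: 22.6
[-0.00657522  0.27173903 -0.49627891] [-0.02313915  0.02280263  0.04425874] [0.50445055 0.04725652 0.17573881]
```

```bash
python3 -m inch '[[0,-0.03,0.05,0],[0,-0.06,0.1,0],[0,-0.09,0.15,0],[0,-0.12,0.21,0],[0,-0.15,0.26,0],[0,-0.18,0.31,0],[0.01,-0.21,0.36,0],[0.01,-0.24,0.42,0]]'; python3 -c "
from h import *
o=bot.get_obs();print(o['wrist_force'],o['torque'],o['ee_pos'])"
```

```text
time: 29.6
ee_pos: [0.5045, 0.0449, 0.1799]
tcp_rot: [-180.0, -0.0, 92.2]
wrist_force: [1.5, 1.2, -1.2]
opening: 0.0593
grasp_force: 22.5
[ 1.47608333  1.19761933 -1.15937646] [0.23820641 0.0118497  0.00999488] [0.50453682 0.04493184 0.17991411]
```

```bash
python3 -m inch '[[0,-0.03,0.05,0],[0,-0.06,0.1,0],[0,-0.09,0.15,0],[0,-0.12,0.21,0],[0,-0.15,0.26,0],[0,-0.18,0.31,0],[0.01,-0.21,0.36,0],[0.01,-0.24,0.42,0]]'; python3 -c "
from h import *
o=bot.get_obs();print(o['wrist_force'],o['torque'],o['ee_pos'])"
```

```text
time: 30.6
ee_pos: [0.5046, 0.0424, 0.1841]
tcp_rot: [-180.0, 0.0, 92.2]
wrist_force: [1.0, -0.5, -0.2]
opening: 0.0592
grasp_force: 22.6
[ 1.03194893 -0.5314613  -0.16310394] [ 0.03813681  0.00498407 -0.00893076] [0.50462995 0.04243627 0.18409542]
```

```bash
python3 -m inch '[[0,-0.03,0.06,0],[0,-0.05,0.11,0],[0,-0.08,0.16,0],[0,-0.11,0.22,0],[0,-0.14,0.27,0],[0,-0.17,0.32,0],[0,-0.2,0.38,0],[0,-0.23,0.43,0]]'; python3 -c "
from h import *
o=bot.get_obs();print(o['wrist_force'],o['torque'],o['ee_pos'])"
```

```text
time: 31.6
ee_pos: [0.5046, 0.0402, 0.1884]
tcp_rot: [180.0, -0.0, 92.2]
wrist_force: [-0.2, -0.3, -0.7]
opening: 0.059
grasp_force: 22.6
[-0.19874246 -0.31399876 -0.7462801 ] [-0.03767698 -0.01351899 -0.0296386 ] [0.50464534 0.04016649 0.18843687]
```

```bash
python3 -m inch '[[0,-0.03,0.05,0],[0,-0.06,0.1,0],[0,-0.1,0.17,0],[0,-0.14,0.24,0],[0,-0.18,0.31,0],[0,-0.23,0.4,0],[0,-0.29,0.5,0],[0,-0.35,0.6,0]]'; python3 -c "
from h import *
o=bot.get_obs();print(o['wrist_force'],o['torque'],o['ee_pos']);w=bot.camera('wrist');s=bot.camera('scene')
cv2.imwrite('pics/g5.png',np.hstack([cv2.resize(w['img'][150:390,160:480],(400,300)),cv2.resize(s['img'][200:275,330:430],(400,300),interpolation=2)])[:,:,::-1])"
```

```text
time: 32.6
ee_pos: [0.5047, 0.0367, 0.1945]
tcp_rot: [180.0, -0.0, 92.2]
wrist_force: [0.2, 0.3, -0.5]
opening: 0.0589
grasp_force: 22.7
[ 0.17770194  0.25770019 -0.54271931] [-0.00741788 -0.00894608 -0.05185879] [0.50465611 0.03665435 0.19453182]
```

View pics/g5.png

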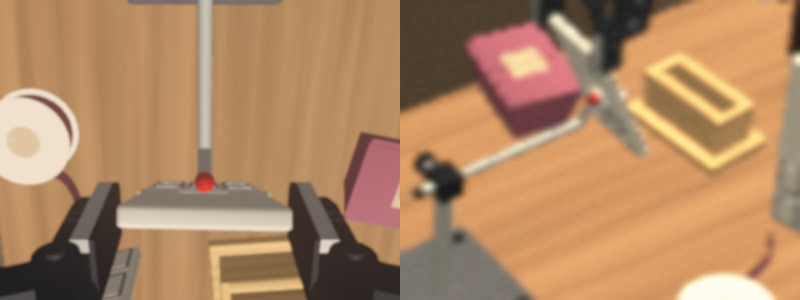

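The g5 picture shows the red ball at crop (204,182), now on the post side of the slot, so the mould is clear of the barb. I'm carrying it toward the rack.

```bash
python3 -m inch '[[0,-0.3,0.5,0],[0,-0.7,1.1,0],[0,-1.3,2,0],[0.3,-2.3,3,0],[1,-3.5,4,2],[2.2,-5,4.5,4],[3.5,-6.5,4.5,6],[4.5,-8,4.5,8]]'; python3 -m inch '[[0.6,-1,0,0],[1.4,-2.3,0,0],[2,-3.3,0,0],[2.2,-3.7,0,0],[2.2,-3.7,0,0],[2.2,-3.7,0,0],[2.2,-3.7,0,0],[2.2,-3.7,0,0]]'
python3 - <<'E'
from h import *
np.set_printoptions(precision=4,suppress=True)
o=bot.get_obs();cs={k:bot.camera(k) for k in('wrist','top','scene')}
print(o['ee_pos'],o['tcp_rot'],o['wrist_force'])
for n,c in cs.items():
  save(c,'r_'+n)
  for k,z in(('rack_floor',.01),('mould_mid',.19),('mould_top',.24)):
    print(n,k,[(np.round(d['point'],1).tolist(),round(d['score'],2),atz(c,d['point'],z,o)) for d in bot.landmark_of(k,c)[:3]])
  # wood-yellow rack mask
  h=cv2.cvtColor(c['img'],cv2.COLOR_RGB2HSV)
for n,f in(('top','top'),):
  c=cs[n]
# hi-saturation light yellow
  i=c['img'].astype(int);m=((i[...,0]>190)&(i[...,1]>140)&(i[...,2]<150)).astype(np.uint8)
  nn,l,st,ce=cv2.connectedComponentsWithStats(m)
  for j in range(1,nn):
    if st[j,4]>60:
      r=cv2.minAreaRect(np.argwhere(l==j)[:,::-1].astype(np.float32));print(n,st[j],ce[j],r,[atz(c,p,.045) for p in cv2.boxPoints(r)])
E
```

```text
time: 33.7
ee_pos: [0.5503, -0.0445, 0.24]
tcp_rot: [180.0, 0.0, 100.3]
wrist_force: [-0.4, -0.4, -0.9]
opening: 0.059
grasp_force: 22.7
time: 34.7
ee_pos: [0.5716, -0.0801, 0.2395]
tcp_rot: [180.0, 0.0, 100.2]
wrist_force: [0.8, 0.4, -0.4]
opening: 0.059
grasp_force: 22.7
[ 0.5716 -0.0801  0.2395] [179.9904   0.0019 100.2366] [ 0.8084  0.3694 -0.4415]
wrist rack_floor []
wrist mould_mid [([146.9, 246.4], 0.91, array([ 0.471 , -0.0824,  0.19  ])), ([323.9, 307.4], 0.56, array([ 0.5754, -0.1023,  0.19  ]))]
wrist mould_top [([323.8, 323.3], 0.66, array([ 0.5716, -0.0826,  0.24  ])), ([93.7, 282.2], 0.66, array([ 0.4719, -0.0809,  0.24  ]))]
top rack_floor [([426.9, 232.2], 0.43, array([ 0.58  , -0.1392,  0.01  ])), ([291.3, 301.6], 0.23, array([0.3961, 0.2446, 0.01  ]))]
top mould_mid []
top mould_top [([163.1, 301.6], 0.7, array([0.378 , 0.5383, 0.24  ]))]
scene rack_floor [([405.2, 229.2], 0.56, array([ 0.5664, -0.14  ,  0.01  ])), ([343.2, 278.9], 0.21, array([0.4771, 0.1502, 0.01  ]))]
scene mould_mid [([217.9, 344.0], 0.66, array([0.2913, 0.6016, 0.19  ])), ([437.6, 239.7], 0.58,
[... 4799 characters left out ...]
4 , 0.045 ]), array([0.3732, 0.141 , 0.045 ]), array([ 0.3544, -0.0002,  0.045 ]), array([0.3328, 0.0032, 0.045 ])]
top [412 375  14  61 175] [420.5657 406.1371] ((418.73291015625, 404.7176513671875), (8.466241836547852, 60.400638580322266), 5.8263421058654785) [array([ 0.0444, -0.0561,  0.045 ]), array([ 0.1929, -0.082 ,  0.045 ]), array([ 0.1902, -0.1037,  0.045 ]), array([ 0.0419, -0.0773,  0.045 ])]
top [319 471  52   9 106] [342.8679 476.    ] ((344.35614013671875, 476.03558349609375), (51.61565017700195, 3.7693731784820557), 7.907163143157959) [array([-0.0451,  0.1838,  0.045 ]), array([-0.0363,  0.1822,  0.045 ]), array([-0.0564,  0.0543,  0.045 ]), array([-0.065 ,  0.0561,  0.045 ])]
```

Run:
```python
from h import *
np.set_printoptions(precision=4,suppress=True)
w=bot.camera('wrist');t=bot.camera('top')
o1={'ee_pos':[.5021,.1082,.2893],'tcp_rot':[180,0,93.72]}
def load(n): return cv2.cvtColor(cv2.imread('pics/%s.png'%n),cv2.COLOR_BGR2GRAY).astype(np.float32)
u,v=np.meshgrid(np.linspace(-.034,.034,35),np.linspace(-.008,.008,9));inn=np.stack([u.ravel(),v.ravel()],1)
# rim ring 1.5..4 mm outside
u,v=np.meshgrid(np.linspace(-.0375,.0375,39),np.linspace(-.0115,.0115,13));a=np.stack([u.ravel(),v.ravel()],1)
rim=a[(abs(a[:,0])>.0352)|(abs(a[:,1])>.0092)]
for n,c,o in(('w1',w,o1),('top',t,None)):
    g=load(n);best=[]
    P=np.vstack([inn,rim])
    for y in np.arange(0,22,2.):
        a=np.radians(y);R=np.array([[np.cos(a),-np.sin(a)],[np.sin(a),np.cos(a)]])
        for X in np.arange(.550,.605,.0015):
            for Y in np.arange(-.165,-.110,.0015):
                q=P@R.T+[X,Y];p=proj(c,np.c_[q,np.full(len(q),.045)],o).astype(np.float32)
                s=cv2.remap(g,p[:,:1],p[:,1:],1)[:,0];k=len(inn)
                best.append((s[k:].mean()-s[:k].mean()-.5*s[k:].std(),y,X,Y))
    best.sort(reverse=True);print(n);print(np.array(best[:8]))
```

```text
w1
[[57.5723  6.      0.5665 -0.132 ]
 [57.1     8.      0.5665 -0.132 ]
 [56.872   6.      0.565  -0.132 ]
 [56.6008  8.      0.565  -0.132 ]
 [53.7752  4.      0.5665 -0.132 ]
 [53.1836  4.      0.565  -0.132 ]
 [53.1755  6.      0.568  -0.132 ]
 [52.6014  8.      0.568  -0.132 ]]
top
[[47.4231 12.      0.568  -0.1365]
 [47.1006 10.      0.568  -0.135 ]
 [46.9254 10.      0.568  -0.1365]
 [46.8289  8.      0.568  -0.135 ]
 [45.9562 12.      0.5695 -0.1365]
 [45.5522 14.      0.568  -0.1365]
 [45.2062 10.      0.5695 -0.135 ]
 [45.0974 10.      0.5695 -0.1365]]
```

Run:
```python
from h import *
c=bot.camera('scene');img=cv2.imread('pics/r_scene.png')[:,:,::-1].astype(int)
m=((img.max(2)-img.min(2)<50)&(img.min(2)>95)).astype(np.uint8)
print(img[188-2:190,394:402].mean((0,1)), m[165:225,370:425].sum())
for r in m[170:215,375:425]: print(''.join('#' if x else '.' for x in r))
ps=np.radians(10.24);ex=np.array([np.cos(ps),np.sin(ps),0]);out=np.array([np.sin(ps),-np.cos(ps),0]);Z=np.array([0,0,1.]);P=np.array([.5716,-.0801,.2381])
for th in(22,25,28,31,34):
    a=np.radians(th);e=-out*np.sin(a)+Z*np.cos(a);n=out*np.cos(a)+Z*np.sin(a)
    print(th,*[proj(c,P+x*.03*ex-(.112 if v<0 else -.008)*e+k*.004*n)[0].round(1) for v,x in((-1,-1),(-1,1),(1,1),(1,-1)) for k in(-1,1)])
```

```text
[159.0625  150.96875 129.78125] 596
.............#######...................###########
.............#########.................###########
..............##########...............###########
..............###########..............###########
..............#############.............##########
...............############..............#########
...............############...............########
...............############...............########
...............############...............########
................###########................######.
................#############...............#####.
.................#############..............#.####
.................#############..............######
..................#############..........#.#######
..................#############.........####.#####
..................#############.........####.#####
...................#############........##.#######
...................#############........#######.##
....................#############.......##########
....................#############.......#####..###
.....................############.......####
[... 1103 characters left out ...]
.........................
..................................................
..................................................
22 [407.6 202.8] [409.4 201. ] [393.1 194. ] [394.9 192.3] [385.1 169.2] [386.9 167.4] [400.2 177.9] [402. 176.]
25 [408.9 201.5] [410.6 199.6] [394.4 192.7] [396.1 190.9] [385.  169.3] [386.8 167.4] [400.1 178. ] [401.9 176.1]
28 [410.2 200.1] [411.9 198.2] [395.7 191.4] [397.3 189.5] [384.9 169.5] [386.7 167.5] [400.  178.2] [401.8 176.2]
31 [411.4 198.7] [413.1 196.7] [396.9 190. ] [398.5 188.1] [384.9 169.6] [386.6 167.5] [399.9 178.3] [401.7 176.2]
34 [412.6 197.2] [414.3 195.2] [398.1 188.6] [399.7 186.6] [384.8 169.8] [386.5 167.6] [399.9 178.5] [401.6 176.3]
```

```bash
python3 -m inch '[[-0.4,-0.2,-1,-0.8],[-0.8,-0.4,-2.5,-1.7],[-1.16,-0.63,-4,-1.7],[-1.16,-0.63,-5.5,-1.7],[-1.16,-0.63,-6.8,-1.7],[-1.16,-0.63,-7.8,-1.7],[-1.16,-0.63,-8.3,-1.7],[-1.16,-0.63,-8.3,-1.7]]'; python3 -m inch '[[0,0,-0.2,0],[0,0,-0.4,0],[0,0,-0.6,0],[0,0,-0.8,0],[0,0,-1,0],[0,0,-1.2,0],[0,0,-1.4,0],[0,0,-1.5,0]]'
python3 -c "
from h import *
o=bot.get_obs();print(o['time'],o['wrist_force'],o['torque'],o['ee_pos'])"
```

```text
time: 36.45
ee_pos: [0.56, -0.0866, 0.1562]
tcp_rot: [-180.0, -0.0, 98.5]
wrist_force: [-0.8, -0.6, -0.5]
opening: 0.059
grasp_force: 22.7
time: 37.45
ee_pos: [0.56, -0.0866, 0.1412]
tcp_rot: [-180.0, -0.0, 98.5]
wrist_force: [-0.4, 0.0, -0.6]
opening: 0.0587
grasp_force: 22.7
37.45 [-0.35661557  0.04318954 -0.61513767] [0.01475454 0.00725658 0.05071874] [ 0.55997675 -0.0866324   0.1412024 ]
```

```bash
python3 -m inch '[[0,0,-0.1,0],[0,0,-0.2,0],[0,0,-0.3,0],[0,0,-0.4,0],[0,0,-0.5,0],[0,0,-0.55,0],[0,0,-0.6,0],[0,0,-0.6,0]]'
python3 -c "
from h import *
o=bot.get_obs();print(o['time'],o['wrist_force'],o['torque'],o['ee_pos'])
img=bot.camera('scene')['img'].astype(int)
m=((img.max(2)-img.min(2)<50)&(img.min(2)>95));y=(img[...,0]-img[...,2]>70)&(img[...,0]>150)
for r in range(190,250): print(''.join('#' if m[r,x] else 'y' if y[r,x] else '.' for x in range(375,430)))"
```

```text
time: 38.45
ee_pos: [0.5601, -0.0866, 0.1354]
tcp_rot: [180.0, 0.0, 98.5]
wrist_force: [0.4, -0.4, -0.9]
opening: 0.0593
grasp_force: 22.7
38.45 [ 0.3848871  -0.3709881  -0.90374377] [-0.10795069 -0.0355753   0.03683044] [ 0.56005273 -0.08662857  0.13539207]
...........#..............................##...#.####.#
...........##.............................##.....#.###.
..........................................###...####.#.
..........................................###..####..#.
..........................................##.......##..
...............................................####....
..........................................yy.#####.....
...............###.......................yyy.##........
..............#####......................yyyy##........
..............######....................yyyyy...yy.....
...............#######.................yyyyyyyyyyyyyyy.
...............#######..yyy..........yyyyyyyyyyyyyyyyy.
...............#######.yyyy........yyyyyyyyyyyyyyyyyy..
................########.yy#......yyyyyyyyyyyyyyyyyyy..
................#########..#......yyyyyyyyyyyyyyyyyyy..
.
[... 1818 characters left out ...]
yyyyyyyyyyyyyyyyyyyyyyy#####
yyyyyyyyyyyyyyyyyyyyyyyyyyyyyyyyyyyyyyyyyyyyyyyyy.#####
yyyyyyyyyyyyyyyyyyyyyyyyyyyyyyyyyyyyyyyyyyyyyyyyyy#####
yyyyyyyyyyyyyyyyyyyyyyyyyyyyyyyyyyyyyyyyyyyyyyyyyy#####
yyyyyyyyyyyyyyyyyyyyyyyyyyyyyyyyyyyyyyyyyyyyyyyyy.#####
yyyyyyyyyyyyyyyyyyyyyyyyyyyyyyyyyyyyyyyyyyyyyyyyy.#####
yyyyyyyyyyyyyyyyyyyyyyyyyyyyyyyyyyyyyyyyyyyyyyyyy.#####
yyyyyyyyyyyyyyyyyyyyyyyyyyyyyyyyyyyyyyyyyyyyyyyyy.#####
yyyyyyyyyyyyyyyyyyyyyyyyyyyyyyyyyyyyyyyyyyyyyyyyy.#####
yyyyyyyyyyyyyyyyyyyyyyyyyyyyyyyyyyyyyyyyyyyyyyyyy######
yyyyyyyyyyyyyyyyyyyyyyyyyyyyyyyyyyyyyyyyyyyyyyyyy######
yyyyyyyyyyyyyyyyyyyyyyyyyyyyyyyyyyyyyyyyyyyyyyyyy######
yyyyyyyyyyyyyyyyyyyyyyyyyyyyyyyyyyyyyyyyyyyyyyyy.######
```

Run:
```python
from h import *
c=bot.camera('scene');ps=np.radians(8.5);ex=np.array([np.cos(ps),np.sin(ps),0]);out=np.array([np.sin(ps),-np.cos(ps),0]);Z=np.array([0,0,1.]);P=np.array([.5600,-.0866,.1340])
for th in(24,26,28):
    a=np.radians(th);e=-out*np.sin(a)+Z*np.cos(a);n=out*np.cos(a)+Z*np.sin(a)
    print(th,*[proj(c,P+x*.03*ex-d*e-.004*n)[0].round(1) for d in(.112,.098,-.008) for x in(-1,1) ])
S=np.array([.567,-.1335,.045])
print('slot',*[proj(c,S+x*.034*ex+k*.008*out)[0].round(1) for x,k in((-1,-1),(1,-1),(1,1),(-1,1))])
img=c['img'];print('sat/val along slot line')
for x in np.linspace(-.045,.045,13):
    print(round(x,3),[tuple(img[tuple(proj(c,S+x*ex+k*out)[0][::-1].round().astype(int))]) [::1] for k in(-.014,-.01,-.005,0,.005,.01,.014)])
```

```text
24 [409.6 230.2] [396. 221.] [408.7 227.8] [395.  218.6] [401.2 208.4] [387.1 199.1]
26 [410.5 229.4] [396.8 220.2] [409.4 227. ] [395.7 217.8] [401.2 208.5] [387.  199.2]
28 [411.3 228.5] [397.6 219.3] [410.2 226.3] [396.4 217.1] [401.1 208.6] [387.  199.3]
slot [410.4 227.4] [394.8 217. ] [398.5 215. ] [414.  225.4]
sat/val along slot line
-0.045 [(np.uint8(185), np.uint8(142), np.uint8(89)), (np.uint8(213), np.uint8(164), np.uint8(104)), (np.uint8(186), np.uint8(144), np.uint8(91)), (np.uint8(210), np.uint8(163), np.uint8(103)), (np.uint8(233), np.uint8(186), np.uint8(115)), (np.uint8(213), np.uint8(162), np.uint8(103)), (np.uint8(232), np.uint8(178), np.uint8(114))]
-0.038 [(np.uint8(253), np.uint8(230), np.uint8(150)), (np.uint8(250), np.uint8(222), np.uint8(145)), (np.uint8(251), np.uint8(222), np.uint8(141)), (np.uint8(250), np.uint8(219), np.uint8(138)), (np.uint8(251), np.uint8(221), np.uint8(138)), (np.uint8(253), np.uint8(231), np.uint8(148)), (np.uint8(254), np.uint8(231), np.uint8(149))]
-0.03 [(np.uint8(253), np.uint8(229), np.uint8(149)), (np.uint8(226), np.uint8(190),
[... 2911 characters left out ...]
.uint8(228), np.uint8(199))]
0.037 [(np.uint8(254), np.uint8(236), np.uint8(155)), (np.uint8(254), np.uint8(236), np.uint8(154)), (np.uint8(247), np.uint8(214), np.uint8(138)), (np.uint8(209), np.uint8(172), np.uint8(125)), (np.uint8(155), np.uint8(145), np.uint8(123)), (np.uint8(200), np.uint8(189), np.uint8(161)), (np.uint8(228), np.uint8(220), np.uint8(188))]
0.045 [(np.uint8(238), np.uint8(182), np.uint8(117)), (np.uint8(246), np.uint8(200), np.uint8(127)), (np.uint8(240), np.uint8(185), np.uint8(119)), (np.uint8(226), np.uint8(170), np.uint8(114)), (np.uint8(191), np.uint8(150), np.uint8(111)), (np.uint8(149), np.uint8(139), np.uint8(119)), (np.uint8(162), np.uint8(155), np.uint8(132))]
```

```bash
python3 -m inch '[[0.04,-0.27,0.1,0],[0.08,-0.54,0.2,0],[0.12,-0.81,0.25,0],[0.16,-1.08,0.25,0],[0.2,-1.35,0.2,0],[0.24,-1.62,0.15,0],[0.28,-1.9,0.1,0],[0.33,-2.2,0,0]]'
python3 -c "
from h import *
o=bot.get_obs();print(o['time'],o['wrist_force'],o['torque'],o['ee_pos'])"
```

```text
time: 39.55
ee_pos: [0.5634, -0.1088, 0.1354]
tcp_rot: [180.0, 0.0, 98.5]
wrist_force: [-0.3, 2.1, 0.2]
opening: 0.0589
grasp_force: 22.2
39.55 [-0.31697443  2.13196248  0.24960471] [ 0.31611499 -0.04229893 -0.02295861] [ 0.56336831 -0.10882111  0.13535249]
```

```bash
python3 -m inch '[[0.04,-0.25,0,0],[0.08,-0.5,0,0],[0.12,-0.75,-0.1,0],[0.16,-1,-0.2,0],[0.2,-1.3,-0.35,0],[0.24,-1.6,-0.5,0],[0.28,-1.9,-0.6,0],[0.33,-2.2,-0.7,0]]'
python3 -c "
from h import *
o=bot.get_obs();print(o['time'],o['wrist_force'],o['torque'],o['ee_pos'])"
```

```text
time: 40.55
ee_pos: [0.5666, -0.1308, 0.1283]
tcp_rot: [-180.0, 0.0, 98.5]
wrist_force: [0.7, 0.3, 0.2]
opening: 0.059
grasp_force: 21.7
40.55 [0.71411902 0.29680069 0.2368992 ] [0.26769645 0.01104819 0.04589246] [ 0.56664206 -0.13083476  0.12830498]
```

```bash
python3 -m inch '[[0.02,-0.1,0,0],[0.04,-0.2,-0.05,0],[0.05,-0.3,-0.1,0],[0.06,-0.4,-0.15,0],[0.08,-0.5,-0.2,0],[0.08,-0.5,-0.25,0],[0.08,-0.5,-0.3,0],[0.08,-0.5,-0.35,0]]'; python3 -c "
from h import *
o=bot.get_obs();print(o['time'],o['wrist_force'],o['torque'],o['ee_pos'])"; python3 -m inch '[[0,0,-0.03,0],[0,0,-0.06,0],[0,0,-0.09,0],[0,0,-0.12,0],[0,0,-0.15,0],[0,0,-0.18,0],[0,0,-0.2,0],[0,0,-0.22,0]]'
python3 -c "
from h import *
o=bot.get_obs();print(o['time'],o['wrist_force'],o['torque'],o['ee_pos'])"
```

```text
time: 41.55
ee_pos: [0.5675, -0.1356, 0.1249]
tcp_rot: [180.0, -0.0, 98.5]
wrist_force: [0.5, 1.8, -0.1]
opening: 0.0592
grasp_force: 21.8
41.55 [ 0.480972    1.84390424 -0.14417586] [0.33160566 0.0884055  0.04251354] [ 0.56745619 -0.13556131  0.12486389]
time: 42.55
ee_pos: [0.5676, -0.1357, 0.1236]
tcp_rot: [179.9, 0.0, 98.5]
wrist_force: [-2.5, 0.8, 8.8]
opening: 0.0589
grasp_force: 22.5
42.55 [-2.53096734  0.77873611  8.83611958] [0.46072161 0.54006289 0.04973606] [ 0.56759475 -0.135667    0.12361828]
```

```bash
python3 -m inch '[[0,0.03,0.04,0],[0,0.03,0.08,0],[0,0.03,0.08,0],[0,0.03,0.08,0],[0,0.03,0.08,0],[0,0.03,0.08,0],[0,0.03,0.08,0],[0,0.03,0.08,0]]' 8.54
python3 - <<'E'
from h import *
o=bot.get_obs();print(o['time'],o['wrist_force'],o['torque'],o['ee_pos'],o['opening'])
c=bot.camera('scene');w=bot.camera('wrist')
for n,k in((c,'mould_mid'),(c,'mould_top'),(w,'mould_mid'),(w,'mould_top')): print(k,[(d['point'],round(d['score'],2)) for d in bot.landmark_of(k,n)[:4]])
S=np.array([.567,-.1335,.0])
for x in(w,c): print(proj(x,[S+[0,0,.07],S+[0,0,.13]],o if x is w else None))
E
```

```text
time: 43.55
ee_pos: [0.5674, -0.1353, 0.1235]
tcp_rot: [-180.0, 0.0, 98.5]
wrist_force: [-0.5, -0.2, -0.5]
opening: 0.0854
grasp_force: 0.0
43.55 [-0.4661494  -0.18954261 -0.47484134] [-0.00245075 -0.0029945   0.01108832] [ 0.56742482 -0.13530156  0.12348635] 0.0853714665734147
mould_mid [([218.3, 344.2], 0.83), ([404.4, 215.7], 0.72), ([437.0, 239.9], 0.68)]
mould_top [([217.4, 328.0], 0.9), ([440.5, 214.7], 0.82), ([407.2, 197.8], 0.63)]
mould_mid [([324.6, 266.6], 0.95), ([52.8, 232.7], 0.86)]
mould_top [([321.6, 328.4], 0.56)]
[[324.03867541 266.55588586]
 [324.38994601 321.89883091]]
[[405.00762359 214.88040386]
 [406.64375328 199.35450059]]
```

The mould is standing where predicted and nothing is touching the gripper. I'm lifting straight up.

```bash
python3 -m inch '[[0,0,0.5,0],[0,0,1.5,0],[0,0,3,0],[0,0,5,0],[0,0,7,0],[0,0,9,0],[0,0,11,0],[0,0,12,0]]'
python3 -m inch '[[0,0,0,0],[0,0,0,0],[0,0,0,0],[0,0,0,0],[0,0,0,0],[0,0,0,0],[0,0,0,0],[0,0,0,0]]'
python3 - <<'E'
from h import *
np.set_printoptions(precision=1,suppress=True)
o=bot.get_obs();print(o['time'],o['wrist_force'],o['ee_pos'])
c=bot.camera('scene');w=bot.camera('wrist');t=bot.camera('top')
for n,k in((c,'mould_mid'),(c,'mould_top'),(w,'mould_mid'),(w,'mould_top'),(c,'tin'),(t,'tin'),(c,'spool'),(t,'spool'),(c,'ballotin'),(t,'ballotin')): print(k,[(np.round(d['point'],1),round(d['score'],2)) for d in bot.landmark_of(k,n)[:3]])
S=np.array([.567,-.1335,.0])
for x in(w,c): print(proj(x,[S+[0,0,.07],S+[0,0,.13]],o if x is w else None))
E
```

```text
time: 44.85
ee_pos: [0.5678, -0.1354, 0.2456]
tcp_rot: [179.9, 0.0, 98.5]
wrist_force: [-0.2, -0.2, 0.1]
opening: 0.0852
grasp_force: 0.0
time: 45.85
ee_pos: [0.5674, -0.1353, 0.2435]
tcp_rot: [-180.0, -0.0, 98.5]
wrist_force: [0.2, 0.4, 0.0]
opening: 0.0854
grasp_force: 0.0
45.85 [0.2 0.4 0. ] [ 0.6 -0.1  0.2]
mould_mid [(array([406. , 218.2]), 0.96), (array([440.4, 240.1]), 0.87), (array([219.8, 344.7]), 0.69)]
mould_top [(array([438.2, 219.7]), 0.94), (array([216.2, 328.2]), 0.66)]
mould_mid [(array([155. , 191.4]), 0.85), (array([323.1, 214.7]), 0.8)]
mould_top [(array([ 99.4, 213.5]), 0.91), (array([322.7, 240.4]), 0.69), (array([322.7, 201.7]), 0.42)]
tin [(array([333.1, 309.9]), 0.95)]
tin [(array([293.3, 301.1]), 0.59)]
spool [(array([411.5, 275. ]), 0.64)]
spool [(array([389. , 304.2]), 0.98), (array([427.2, 231.3]), 0.48)]
ballotin [(array([361.5, 226.3]), 0.86)]
ballotin [(array([388. , 204.3]), 0.76)]
[[323.7 215.4]
 [323.8 235.4]]
[[405.  214.9]
 [406.6 199.4]]
```

```bash
python3 -c "
from workcell import bot
print(bot.job_done())"
```

```text
the job is handed in; nothing more can be done
None
```

The white mould came off the hook with only light contact (wrist force no more than about 6.5 N while on it) and was released at about 44 s, standing upright on the floor of the rack slot with the gripper clear. The cameras show the box, tin and spool still where they were; the job is handed in, but no verdict was shown.

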